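Take the outer shield off a hung-up inner shield

ROBOT

A 6-joint arm with a two-finger parallel gripper is mounted at the origin on a cart in front of the work surface, level with it; the furniture and walls round the work are solid. World frame = base frame: x ahead of the robot, y to its left, z up, the work surface at z = 0. Lengths are in mm, angles in rad, forces in N, time in s.
With the tool pointing down it reaches from about 350 to 875 mm from the base axis. Payload 4.2 kg.
Tool frame: the origin (TCP) lies midway between the tips of the shut fingers; the grasp point (between the pads) lies 19 mm behind it; z points along the fingers, y is the line along which they close (so a half turn about z gives the same grasp; the last joint's range is limited). The gripper opens to 85 mm and grips with 20 to 120 N. Pads are 22 mm wide; open, the fingers measure 114 mm over their backs; the gripper's body (76 mm by 85 mm) begins 54 mm behind the grasp point. The pads swing forward as they close: fully open they stand 13 mm farther back than shut.
Start: joints at [-0.43, 0.385, 0.008, 0, -1.194, -0.259], TCP at [482.426, -397.321, 231.312] pointing down, gripper open.
Joint ranges: [-3.14, 3.14], [-1.21, 2.06], [-1.07, 1.41], [-3.16, 2.05], [-2.99, -0.16], [-3.1, 3.1]. Speed limits (rad/s): [2.79, 2.79, 3.14, 3.14, 3.14, 3.14].

INTERFACE

Orientations are given as a unit quaternion [x, y, z, w].
In Python, from bench import arm gives the robot as it stands. The module is installed in compiled form; this text tells all that it offers.
- The arm moves only by the shell command python3 -m handwheel 'ROWS' [OPENING]. ROWS is JSON, a list of rows, each an object of numbers: "x", "y", "z": the shift along the world's x, y, z each as a share of 20 cm, from -1 to 1; "ax", "ay", "az": the turn, a rotation vector about the world's x, y, z each as a share of 90 degrees, from -1 to 1. In form: [{"x": .., "y": .., "z": .., "ax": .., "ay": .., "az": ..}, ...]. A call has exactly 8 rows; each row shifts and turns the commanded pose from where the row before left it; what a row does not reach is not made up. A row lasts 1/10 s, in which the tool goes at most 50 mm and 8.59 degrees, less where a joint would pass 70% of its speed; a pose out of reach is approached as far as the arm can. A call with a number of a shift or a turn outside -1 to 1 is refused whole. A call with a gripper value outside its range is refused whole. OPENING is the opening, from -1 (shut) to 1 (fully open), set as the call begins (- or left out, the last holds). The fingers move at their own pace and stop on an object; the grip force is fixed at half the most. Time passes only in rows, so rows that do not move let the fingers close, or fill a call up. It gives the time, the measured TCP pose, the force, the opening and the grip force at its end, in the units of the state.
- arm.read_state(): the state, without advancing time (a new reading comes with each control period).
- arm.get_image(name): name is "scene" or "top" or "wrist"; returns the picture (384x512x3 uint8, red, green, blue); there is no depth.
- arm.camera_params(name): a dict with "K" (3x3 intrinsics, pixels), "k1" (the pictures are not rectified: a ray, as slopes to the right and down, at radius r is drawn at 1 + k1 r^2 times it, then the intrinsics apply), "position" and "orientation" of the camera in the world. Camera axes: x right, y down, z forward; pixel columns grow to the right and rows downward; lengths in mm; the calibration is good to about 2 mm. A picture is of the moment at which its call begins: read the wrist's pose just before it. camera_params takes no time and is no camera call; for the wrist camera it gives the pose at the moment of the call.
- arm.job_done(): hands the job in; it is judged then, once.
The state is a dict: "clock": time; "joints": joint angles; "joint_vel": joint speeds; "joint_efforts": joint torques, N m; "position": TCP position; "ee_rot": TCP orientation; "contact_force": force on the tool from outside, world axes, zero at the start; "wrist_torque": the same for the moment, N m; "gripper_width": finger opening in mm; "grasp_force": force on a finger pad.
Only numpy, scipy, OpenCV 4.12 (cv2) and the standard library are available. Lean on these libraries where they do the work, as an engineer would, in place of code of your own. Each camera call takes 0.05 s, during which the arm holds its last target. There are 200 camera calls.

TASK

Take the outer shield (the aluminium cap with the black bar grip) off the inner brass shield that it covers and stand it, open end down, on the round black parking pad. The inner shield is caught inside it and comes along if you simply pull: ease the cap up a little, turn it anticlockwise (seen from above) just until you feel the inner shield let go, without forcing it on against a stop, and only then lift it off, so that the inner shield never comes out of its blue square pocket and ends fully down in it. Leave the other things on the mat where they are.

Things in the scene. Friction and masses are not known exactly. Their poses are not given: they have to be found in the camera images.
- outer_shield: Outer shield: loose round aluminium cap, open below, 0.2 kg, 57 mm outside and 51 mm inside diameter, 50 mm high, with a black bar grip on top (40 mm along its x, 14 mm wide along its y, 50 to 78 mm above the origin). Origin at the centre of the open lower rim, z up. It stands on the inner shield's foot, its rim 8 mm above that body's origin, 16 mm above the nest's.
- cap_lugs (a point): Point inside the cap midway between its two small lugs (at its +x and -x, at 19 to 26 mm radius, 6 mm wide and high), at their top face, 26 mm above the rim. 2 mm above the lugs is the inner shield's flange, so a cap pulled straight up picks the inner shield up after 2 mm.
- inner_flange (a point): Centre of the underside of the inner shield's flange (47 mm diameter, 11 mm thick). It has two notches, half a turn apart, hidden by the cap, at an angle that differs from run to run: the cap must be turned 0.3 to 1.55 rad anticlockwise from its start. The lugs fit into them within about 0.15 rad either way; turned on once in, they bear hard on the notch's side.
- inner_shield: Inner shield: loose, square steel foot 70x70x8 mm with a brass can of 33 mm diameter under the cap, top 50 mm above the origin (centre of the foot's underside, z up). It lies in the pocket with 1.5 mm play a side and cannot turn there. Hanging on the lugs it loads the lifting hand with 4 to 6 N more than the cap alone; once the lugs reach the notches it drops back.
- nest: Nest: fixed dark steel plate 100 x 100 x 8 mm with four blue rails that form a square pocket 73 x 73 mm, 14 mm deep. Origin at the centre of the underside, on the mat. The pocket's floor is 8 mm above the origin, the rails' top 22 mm.
- parking_pad: Parking pad: fixed round black rubber pad with a yellow circle, 84 mm diameter, 4 mm thick. Origin at the centre of its underside, on the mat.
- flux_bottle: Bystander: small loose bottle with red spout, 42 mm diameter, 125 mm high. Origin at the centre of its underside.
- side_cutters: Bystander: loose red-handled side cutters, 156 x 43 x 12 mm, lying flat. Origin at the centre of the underside.
- heat_sink: Bystander: loose grey finned heat sink, 32 x 32 x 18 mm. Origin at the centre of its underside.
- tape_roll: Bystander: loose roll of yellow tape lying flat, 56 mm diameter, 18 mm high. Origin at the centre of its underside.

How it is judged (in metres and radians):
On the way:
1. the outer shield is clear above the inner one, which is still in its pocket (z of outer_shield in the frame of inner_shield above 0.052 m and z of inner_shield in the frame of nest below 0.012 m), for 0.1 s.
At the end, for the whole second after the job is handed in: The outer shield stands upright (within 0.1 rad), released and at rest on the parking pad, its centre within 20 mm of the pad's; the inner shield lies flat (within 0.05 rad) and at rest in its pocket, within 2 mm of fully down (horizontal distance between outer_shield and parking_pad below 0.02 m and z of outer_shield in the frame of parking_pad below 0.008 m and angle between outer_shield's own z axis and vertical below 0.1 rad and linear speed of each of outer_shield, inner_shield below 0.02 m/s and z of inner_shield in the frame of nest below 0.01 m and horizontal distance between inner_shield and nest below 0.006 m and angle between inner_shield's own z axis and vertical below 0.05 rad); the robot touches nothing.
It fails at once if the inner shield is pulled up out of its 14 mm deep pocket (z of inner_shield in the frame of nest above 0.022 m).
It fails at once if the outer shield is forced against the inner one with more than 30 N (contact force between outer_shield and inner_shield above 30 N).
It fails at once if a bystander is moved more than 30 mm (distance of any of flux_bottle, side_cutters, heat_sink, tape_roll from where it was at the start of the episode above 0.03 m).
It fails at once if the bottle is tipped over (angle between flux_bottle's own z axis and vertical above 0.5 rad).
It also fails if it takes over 56 s, if anything falls off the work surface, if the arm or the gripper's body presses on something with over 40 N, if the wrist force passes 120 N, or if a joint passes its speed limit or range.

## Working session

There is one attempt and no reset: what is moved stays moved. The work goes in short steps, Python scripts to look and compute and a shell command to move; the robot and the scene stay as the last step left them, time stands still between calls to the robot, and variables do not carry over. Pictures are saved under pics/ and viewed, at most 10 in all, crops included, and the job is handed in when it is done.

```bash
mkdir -p pics
cat > h.py <<'E'
import numpy as np,cv2,json
from scipy.spatial.transform import Rotation as R
from bench import arm
def grab(n,f):
    p=arm.camera_params(n); im=arm.get_image(n)
    cv2.imwrite('pics/'+f+'.png',im[:,:,::-1]); return im,p
def ray(p,u,v):
    K=np.array(p['K']); d=np.array([p['k1'],0,0,0.]) 
    xy=np.array([(u-K[0,2])/K[0,0],(v-K[1,2])/K[1,1]]); s=xy.copy()
    for _ in range(20): s=xy/(1+p['k1']*(s@s))
    o=p['orientation']; Rm=R.from_quat(o).as_matrix() if np.size(o)==4 else np.array(o)
    return np.array(p['position']),Rm@np.array([s[0],s[1],1])
def onz(p,u,v,z):
    c,d=ray(p,u,v); return (c+d*(z-c[2])/d[2])[:2]
E
python3 - <<'E'
from h import *
print(arm.read_state())
for n in('top','scene'):
    im,p=grab(n,n); print(p)
a=cv2.imread('pics/top.png')
cv2.imwrite('pics/top2.png',cv2.resize(a,(800,600)))
E
```

```text
{'clock': 0.0, 'joints': array([-4.30401465e-01,  3.85543353e-01,  6.65582296e-03, -5.12803531e-04,
       -1.19400561e+00, -2.58614273e-01]), 'joint_vel': array([-0.00064283, -0.00114841,  0.0003348 ,  0.00057547,  0.0002509 ,
        0.00189987]), 'joint_efforts': array([-5.91416556e-04, -3.92293918e+01,  1.88398504e+01,  4.18609321e+00,
       -4.60955824e-03,  1.13181358e-06]), 'position': array([ 481.99728185, -396.96870768,  230.23924663]), 'ee_rot': array([-4.26658998e-01,  9.04411932e-01,  9.55636832e-04, -4.92653998e-04]), 'contact_force': array([-0.15479717, -0.42116131, -0.1297937 ]), 'wrist_torque': array([ 0.01361018,  0.01144356, -0.02733218]), 'grasp_force': 0.0, 'gripper_width': 84.85636185096774}
{'K': array([[360.0826817 ,   0.        , 253.57329485],
       [  0.        , 360.0826817 , 193.3857018 ],
       [  0.        ,   0.        ,   1.        ]]), 'k1': -0.06449293824470287, 'position': array([ 395.96804186, -217.14313837,  904.57530607]), 'orientation': array([-0.70397471,  0.70545825, -0.05599679,  0.06010511])}
{'K': array([[459.28417461,   0.        , 250.41738238],
       [  0.        , 459.28417461, 194.21449685],
       [  0.        ,   0.        ,   1.        ]]), 'k1': -0.1742038688531199, 'position': array([1198.7570277 , -736.77741765,  536.16825854]), 'orientation': array([ 0.78492469,  0.36725349, -0.22401716, -0.44590852])}
```

View pics/top2.png

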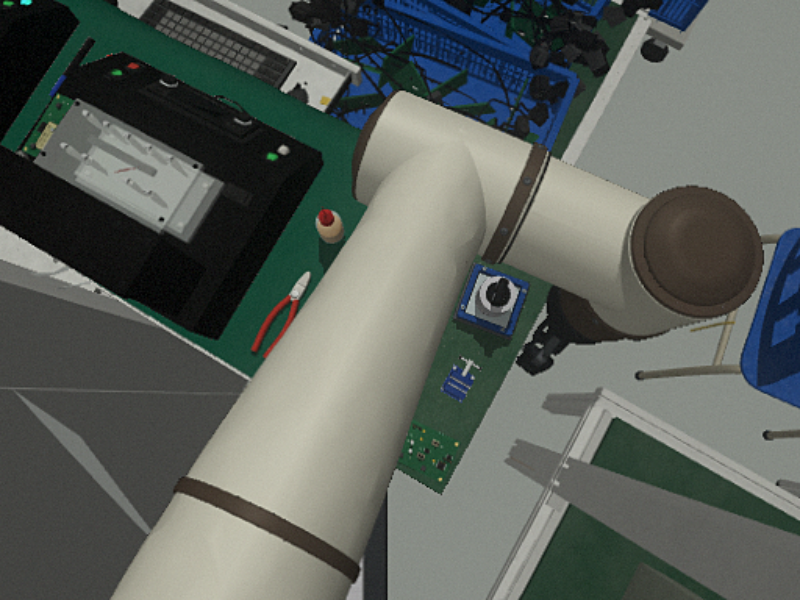

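View pics/scene.png

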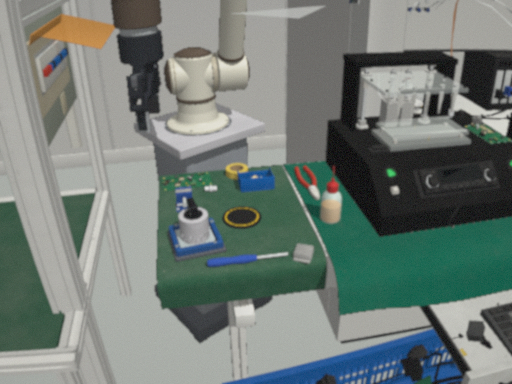

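The top view shows the nest and cap at (316,191) in original pixels. The scene view shows the pad at (242,217), the cap's grip at about (192,208) and the bottle at (331,203).

Run:
```python
from h import *
pt=arm.camera_params('top');ps=arm.camera_params('scene')
a=cv2.imread('pics/top.png');b=cv2.imread('pics/scene.png')
h=cv2.cvtColor(b,cv2.COLOR_BGR2HSV)
m=cv2.inRange(h,(18,80,60),(35,255,255)); m[:200]=0;m[235:]=0;m[:,:215]=0;m[:,270:]=0
pts=cv2.findNonZero(m)[:,0].astype(float)
w=np.array([onz(ps,u,v,4) for u,v in pts]);print('pad',w.min(0),w.max(0),cv2.minEnclosingCircle(w.astype(np.float32)))
for n,u,v,z in[('bottle',331,218,0),('sink',303,253,10),('tape',237,171,10),('capbar',192,203,90),('captop',193,213,66),('cutters',308,182,5)]: print(n,onz(ps,u,v,z))
ht=cv2.cvtColor(a,cv2.COLOR_BGR2HSV)
m=cv2.inRange(ht,(105,120,50),(125,255,255)); k=np.zeros_like(m);k[165:220,285:342]=255;m&=k
w=np.array([onz(pt,u,v,22) for u,v in cv2.findNonZero(m)[:,0].astype(float)]).astype(np.float32);r=cv2.minAreaRect(w);print('nest',r)
for n,u,v,z in[('nestc',316,192,22),('grip',318,187,94),('bottle',211,140,120)]:print(n,onz(pt,u,v,z))
c=cv2.resize(a[150:230,280:350],(525,600),interpolation=cv2.INTER_CUBIC);d=cv2.resize(b[180:270,160:270],(275*2,225*2),interpolation=cv2.INTER_CUBIC)
cv2.imwrite('pics/c1.png',c[:, :])
cv2.imwrite('pics/c2.png',d)
```

```text
pad [ 497.29336416 -281.98831617] [ 578.08278805 -202.1359509 ] ((537.9498901367188, -242.8727264404297), 40.821128845214844)
bottle [665.376924  -99.5639261]
sink [ 721.91483567 -239.61644611]
tape [ 374.58723415 -127.73744267]
capbar [ 547.58262464 -364.53693217]
captop [ 545.31000101 -363.32384913]
cutters [526.40019007 -29.25859562]
nest ((547.479248046875, -365.3242492675781), (92.31363677978516, 92.6250991821289), 68.92645263671875)
nestc [ 545.46299273 -367.46703075]
grip [ 544.87341156 -360.15049989]
bottle [ 649.28746836 -116.16837129]
```

View pics/c1.png

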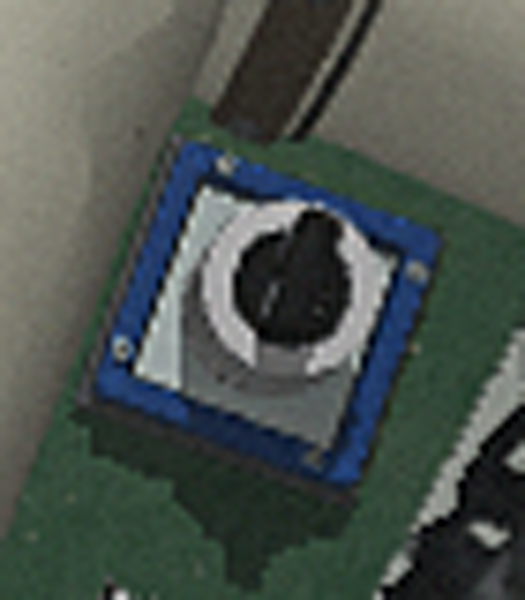

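The crop shows the nest square rotated about 21°. The black grip and its shadow run together, so I'll move over it and use the wrist camera.

```bash
python3 -m handwheel '[{"x":0.11,"y":0.05},{"x":0.11,"y":0.05},{"x":0.1,"y":0.06},{},{},{},{},{}]' 1
python3 - <<'E'
from h import *
s=arm.read_state();print(s['position'],R.from_quat(s['ee_rot']).as_matrix().round(3).tolist())
im,p=grab('wrist','w1');print(p)
cv2.imwrite('pics/w1b.png',cv2.resize(im,(800,600))[:,:,::-1])
E
```

```text
[ 482.0350363  -397.00357339  230.32660428] [[-0.636, -0.772, -0.002], [-0.772, 0.636, 0.001], [0.0, 0.002, -1.0]]
{'K': array([[296.83970983,   0.        , 251.9369914 ],
       [  0.        , 296.83970983, 188.32491373],
       [  0.        ,   0.        ,   1.        ]]), 'k1': -0.07700873495636171, 'position': array([ 430.17256592, -459.45183908,  373.60551006]), 'orientation': array([0.33329387, 0.92907053, 0.15139795, 0.05312074])}invalid input at $[0]: expected keys x, y, z, ax, ay, az
```

View pics/w1.png

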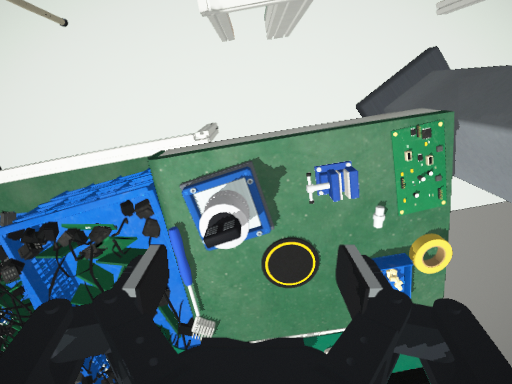

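The wrist view shows the cap's bar from about (203,240) to (241,222) and the pad at (291,263). I'll measure the bar's axis from this picture.

Run:
```python
from h import *
p=arm.camera_params('wrist');a=cv2.imread('pics/w1.png')
g=a.max(2);m=((g<70)*255).astype(np.uint8);k=np.zeros_like(m);cv2.circle(k,(222,229),27,255,-1);m&=k
n,l,st,c=cv2.connectedComponentsWithStats(m);i=1+np.argmax(st[1:,4]);print(st[i],c[i])
w=np.array([onz(p,u,v,90) for v,u in np.argwhere(l==i)]).astype(np.float32);print(cv2.minAreaRect(w));
q=w-w.mean(0);e,V=np.linalg.eigh(q.T@q);print(w.mean(0),V[:,1],np.degrees(np.arctan2(V[1,1],V[0,1])))
m=cv2.inRange(cv2.cvtColor(a,cv2.COLOR_BGR2HSV),(20,120,100),(35,255,255));m[:,330:]=0;m[:230]=0
w=np.array([onz(p,u,v,4) for u,v in cv2.findNonZero(m)[:,0].astype(float)]).astype(np.float32);print('pad',cv2.minEnclosingCircle(w))
crop=cv2.resize(a[200:260,190:260],(700,600),interpolation=cv2.INTER_CUBIC);cv2.imwrite('pics/c3.png',crop)
```

```text
[204 213  37  35 855] [221.9625731  229.14385965]
((544.5828247070312, -373.21990966796875), (32.78795623779297, 43.7086296081543), 71.93711853027344)
[ 543.5252  -370.90863] [-0.99743533 -0.07157332] -175.89565
pad ((539.031982421875, -240.296142578125), 37.16136932373047)
```

View pics/c3.png

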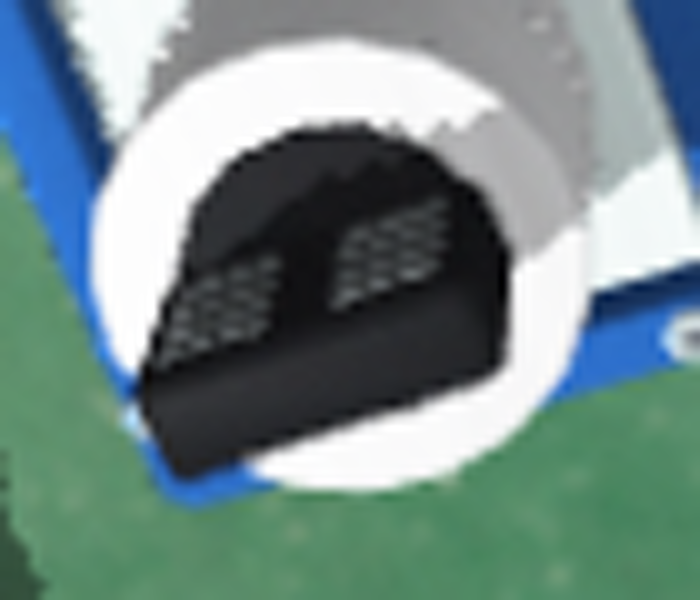

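The crop shows the bar's top face as a quad with corners at crop (140,395), (185,478), (500,378) and (512,270).

Run:
```python
from h import *
p=arm.camera_params('wrist')
w=np.array([onz(p,190+x/10-.5,200+y/10-.5,94) for x,y in[(140,395),(185,478),(500,378),(512,270)]]);print(w,w.mean(0))
for i in range(4):
    d=w[(i+1)%4]-w[i];print(np.linalg.norm(d),np.degrees(np.arctan2(d[1],d[0])))
s=arm.read_state();T=R.from_quat(s['ee_rot']).as_matrix();print('tool y',np.degrees(np.arctan2(T[1,1],T[0,1])))
```

```text
[[ 564.6200734  -375.9426376 ]
 [ 567.64800666 -365.54059786]
 [ 533.83587482 -353.31991298]
 [ 524.74454588 -362.12531792]] [ 547.71212519 -364.23211659]
10.833780987216993 73.77023238059017
35.95282184088983 160.12867484745104
12.656516822960397 -135.91529801418474
42.201611561368864 -19.111777585933105
tool y 140.51626225867287
```

```bash
python3 -m handwheel '[{"x":0.041,"y":0.02,"z":0,"ax":0,"ay":0,"az":-0.095},{"x":0.041,"y":0.02,"z":0,"ax":0,"ay":0,"az":-0.095},{"x":0.041,"y":0.02,"z":0,"ax":0,"ay":0,"az":-0.095},{"x":0.041,"y":0.02,"z":0,"ax":0,"ay":0,"az":-0.095},{"x":0.041,"y":0.02,"z":0,"ax":0,"ay":0,"az":-0.095},{"x":0.041,"y":0.02,"z":0,"ax":0,"ay":0,"az":-0.095},{"x":0.041,"y":0.02,"z":0,"ax":0,"ay":0,"az":-0.095},{"x":0.041,"y":0.02,"z":0,"ax":0,"ay":0,"az":-0.095}]' 1
python3 -m handwheel '[{"x":0,"y":0,"z":-0.1,"ax":0,"ay":0,"az":-0.029},{"x":0,"y":0,"z":-0.1,"ax":0,"ay":0,"az":0},{"x":0,"y":0,"z":-0.1,"ax":0,"ay":0,"az":0},{"x":0,"y":0,"z":-0.1,"ax":0,"ay":0,"az":0},{"x":0,"y":0,"z":0,"ax":0,"ay":0,"az":0},{"x":0,"y":0,"z":0,"ax":0,"ay":0,"az":0},{"x":0,"y":0,"z":0,"ax":0,"ay":0,"az":0},{"x":0,"y":0,"z":0,"ax":0,"ay":0,"az":0}]'
python3 - <<'E'
from h import *
s=arm.read_state();T=R.from_quat(s['ee_rot']).as_matrix();print(s['position'],s['joints'],'tool y',np.degrees(np.arctan2(T[1,1],T[0,1])),T[:,2])
grab('wrist','w2')
E
```

```text
clock: 0.95
position: [548.2, -365.0, 230.8]
ee_rot: [0.158, 0.987, 0.0, -0.0]
contact_force: [0.7, -0.3, 0.6]
gripper_width: 85.5
grasp_force: 0.0
clock: 1.75
position: [548.7, -365.7, 152.8]
ee_rot: [0.178, 0.984, -0.0, 0.001]
contact_force: [0.5, 0.9, -0.3]
gripper_width: 85.4
grasp_force: 0.0
[ 548.67591777 -365.65168615  152.76883238] [-3.42928843e-01  4.99938792e-01 -1.01152839e-02  2.72410651e-04
 -1.05823308e+00 -1.58546185e+00] tool y 69.51897463951153 [ 0.00228326 -0.00106729 -0.99999682]
```

View pics/w2.png

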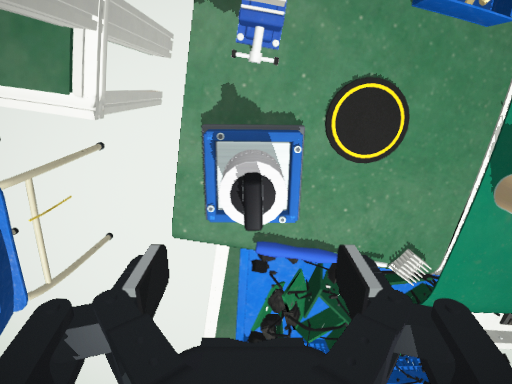

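The bar is centred between the fingers (column ~253 against a finger midpoint of 254) and aligned with them. I'll go down and close.

```bash
python3 -m handwheel '[{"x":0,"y":0,"z":-0.1,"ax":0,"ay":0,"az":0},{"x":0,"y":0,"z":-0.1,"ax":0,"ay":0,"az":0},{"x":0,"y":0,"z":-0.1,"ax":0,"ay":0,"az":0},{"x":0,"y":0,"z":-0.06,"ax":0,"ay":0,"az":0},{"x":0,"y":0,"z":-0.05,"ax":0,"ay":0,"az":0},{"x":0,"y":0,"z":0,"ax":0,"ay":0,"az":0},{"x":0,"y":0,"z":0,"ax":0,"ay":0,"az":0},{"x":0,"y":0,"z":0,"ax":0,"ay":0,"az":0}]'
python3 -m handwheel '[{"x":0,"y":0,"z":0,"ax":0,"ay":0,"az":0},{"x":0,"y":0,"z":0,"ax":0,"ay":0,"az":0},{"x":0,"y":0,"z":0,"ax":0,"ay":0,"az":0},{"x":0,"y":0,"z":0,"ax":0,"ay":0,"az":0},{"x":0,"y":0,"z":0,"ax":0,"ay":0,"az":0},{"x":0,"y":0,"z":0,"ax":0,"ay":0,"az":0},{"x":0,"y":0,"z":0,"ax":0,"ay":0,"az":0},{"x":0,"y":0,"z":0,"ax":0,"ay":0,"az":0}]' -1
```

```text
clock: 2.6
position: [548.7, -365.6, 70.5]
ee_rot: [0.178, 0.984, -0.0, 0.001]
contact_force: [-0.6, 0.2, 0.1]
gripper_width: 85.6
grasp_force: 0.0
clock: 3.4
position: [548.2, -365.4, 69.5]
ee_rot: [0.178, 0.984, -0.0, 0.0]
contact_force: [0.2, 1.4, 1.3]
gripper_width: 12.9
grasp_force: 59.2
```

```bash
python3 -m handwheel '[{"x":0,"y":0,"z":0.0025,"ax":0,"ay":0,"az":0},{"x":0,"y":0,"z":0.0025,"ax":0,"ay":0,"az":0},{"x":0,"y":0,"z":0,"ax":0,"ay":0,"az":0},{"x":0,"y":0,"z":0,"ax":0,"ay":0,"az":0},{"x":0,"y":0,"z":0,"ax":0,"ay":0,"az":0},{"x":0,"y":0,"z":0,"ax":0,"ay":0,"az":0},{"x":0,"y":0,"z":0,"ax":0,"ay":0,"az":0},{"x":0,"y":0,"z":0,"ax":0,"ay":0,"az":0}]'
python3 -m handwheel '[{"x":0,"y":0,"z":0.005,"ax":0,"ay":0,"az":0},{"x":0,"y":0,"z":0.005,"ax":0,"ay":0,"az":0},{"x":0,"y":0,"z":0.005,"ax":0,"ay":0,"az":0},{"x":0,"y":0,"z":0.005,"ax":0,"ay":0,"az":0},{"x":0,"y":0,"z":0,"ax":0,"ay":0,"az":0},{"x":0,"y":0,"z":0,"ax":0,"ay":0,"az":0},{"x":0,"y":0,"z":0,"ax":0,"ay":0,"az":0},{"x":0,"y":0,"z":0,"ax":0,"ay":0,"az":0}]'
```

```text
clock: 4.2
position: [548.0, -365.3, 70.3]
ee_rot: [0.178, 0.984, 0.0, -0.0]
contact_force: [-0.0, -0.0, -1.6]
gripper_width: 13.0
grasp_force: 58.8
clock: 5.0
position: [548.0, -365.3, 74.2]
ee_rot: [0.178, 0.984, 0.0, -0.0]
contact_force: [-0.8, 0.2, -7.4]
gripper_width: 12.7
grasp_force: 58.4
```

The cap now carries the inner shield (−7.4 N). I'll turn it in 0.1 rad steps.

```bash
python3 -m handwheel '[{"x":0,"y":0,"z":0,"ax":0,"ay":0,"az":0.0106},{"x":0,"y":0,"z":0,"ax":0,"ay":0,"az":0.0106},{"x":0,"y":0,"z":0,"ax":0,"ay":0,"az":0.0106},{"x":0,"y":0,"z":0,"ax":0,"ay":0,"az":0.0106},{"x":0,"y":0,"z":0,"ax":0,"ay":0,"az":0.0106},{"x":0,"y":0,"z":0,"ax":0,"ay":0,"az":0.0106},{"x":0,"y":0,"z":0,"ax":0,"ay":0,"az":0},{"x":0,"y":0,"z":0,"ax":0,"ay":0,"az":0}]'
python3 -c "
from h import *
s=arm.read_state();print(s['contact_force'],s['wrist_torque'])"
```

```text
clock: 5.8
position: [548.0, -365.3, 74.3]
ee_rot: [0.128, 0.992, 0.0, -0.0]
contact_force: [0.5, 0.1, -7.8]
gripper_width: 12.9
grasp_force: 58.4
[ 0.49197167  0.06139878 -7.84527982] [-0.02018038  0.08563132 -0.05167435]
```

```bash
python3 -m handwheel '[{"x":0,"y":0,"z":0,"ax":0,"ay":0,"az":0.0106},{"x":0,"y":0,"z":0,"ax":0,"ay":0,"az":0.0106},{"x":0,"y":0,"z":0,"ax":0,"ay":0,"az":0.0106},{"x":0,"y":0,"z":0,"ax":0,"ay":0,"az":0.0106},{"x":0,"y":0,"z":0,"ax":0,"ay":0,"az":0.0106},{"x":0,"y":0,"z":0,"ax":0,"ay":0,"az":0.0106},{"x":0,"y":0,"z":0,"ax":0,"ay":0,"az":0},{"x":0,"y":0,"z":0,"ax":0,"ay":0,"az":0}]'
```

```text
clock: 6.6
position: [548.0, -365.3, 74.3]
ee_rot: [0.079, 0.997, 0.0, -0.0]
contact_force: [-0.2, -0.0, -6.8]
gripper_width: 12.8
grasp_force: 58.4
```

```bash
python3 -m handwheel '[{"x":0,"y":0,"z":0,"ax":0,"ay":0,"az":0.0106},{"x":0,"y":0,"z":0,"ax":0,"ay":0,"az":0.0106},{"x":0,"y":0,"z":0,"ax":0,"ay":0,"az":0.0106},{"x":0,"y":0,"z":0,"ax":0,"ay":0,"az":0.0106},{"x":0,"y":0,"z":0,"ax":0,"ay":0,"az":0.0106},{"x":0,"y":0,"z":0,"ax":0,"ay":0,"az":0.0106},{"x":0,"y":0,"z":0,"ax":0,"ay":0,"az":0},{"x":0,"y":0,"z":0,"ax":0,"ay":0,"az":0}]'
```

```text
clock: 7.4
position: [548.0, -365.3, 74.3]
ee_rot: [0.029, 1.0, -0.0, 0.0]
contact_force: [-0.4, 0.7, -7.7]
gripper_width: 13.1
grasp_force: 58.4
```

```bash
python3 -m handwheel '[{"x":0,"y":0,"z":0,"ax":0,"ay":0,"az":0.0106},{"x":0,"y":0,"z":0,"ax":0,"ay":0,"az":0.0106},{"x":0,"y":0,"z":0,"ax":0,"ay":0,"az":0.0106},{"x":0,"y":0,"z":0,"ax":0,"ay":0,"az":0.0106},{"x":0,"y":0,"z":0,"ax":0,"ay":0,"az":0.0106},{"x":0,"y":0,"z":0,"ax":0,"ay":0,"az":0.0106},{"x":0,"y":0,"z":0,"ax":0,"ay":0,"az":0},{"x":0,"y":0,"z":0,"ax":0,"ay":0,"az":0}]'
```

```text
clock: 8.2
position: [548.1, -365.3, 74.3]
ee_rot: [-0.021, 1.0, -0.0, 0.0]
contact_force: [0.8, 0.8, -6.7]
gripper_width: 13.0
grasp_force: 58.4
```

```bash
python3 -m handwheel '[{"x":0,"y":0,"z":0,"ax":0,"ay":0,"az":0.0106},{"x":0,"y":0,"z":0,"ax":0,"ay":0,"az":0.0106},{"x":0,"y":0,"z":0,"ax":0,"ay":0,"az":0.0106},{"x":0,"y":0,"z":0,"ax":0,"ay":0,"az":0.0106},{"x":0,"y":0,"z":0,"ax":0,"ay":0,"az":0.0106},{"x":0,"y":0,"z":0,"ax":0,"ay":0,"az":0.0106},{"x":0,"y":0,"z":0,"ax":0,"ay":0,"az":0},{"x":0,"y":0,"z":0,"ax":0,"ay":0,"az":0}]'
```

```text
clock: 9.0
position: [548.3, -365.3, 74.3]
ee_rot: [-0.071, 0.997, -0.0, 0.0]
contact_force: [0.9, -0.5, -7.2]
gripper_width: 12.9
grasp_force: 58.4
```

```bash
python3 -m handwheel '[{"x":0,"y":0,"z":0,"ax":0,"ay":0,"az":0.0106},{"x":0,"y":0,"z":0,"ax":0,"ay":0,"az":0.0106},{"x":0,"y":0,"z":0,"ax":0,"ay":0,"az":0.0106},{"x":0,"y":0,"z":0,"ax":0,"ay":0,"az":0.0106},{"x":0,"y":0,"z":0,"ax":0,"ay":0,"az":0.0106},{"x":0,"y":0,"z":0,"ax":0,"ay":0,"az":0.0106},{"x":0,"y":0,"z":0,"ax":0,"ay":0,"az":0},{"x":0,"y":0,"z":0,"ax":0,"ay":0,"az":0}]'
```

```text
clock: 9.8
position: [548.3, -365.7, 75.0]
ee_rot: [-0.121, 0.993, -0.0, 0.0]
contact_force: [0.6, 0.2, -2.2]
gripper_width: 13.0
grasp_force: 59.3
```

The load dropped to −2.2 N, so the inner shield has let go at about 0.6 rad. Next I'll lift gently and check the force.

```bash
python3 -m handwheel '[{"x":0,"y":0,"z":0.008,"ax":0,"ay":0,"az":0},{"x":0,"y":0,"z":0.008,"ax":0,"ay":0,"az":0},{"x":0,"y":0,"z":0.008,"ax":0,"ay":0,"az":0},{"x":0,"y":0,"z":0.008,"ax":0,"ay":0,"az":0},{"x":0,"y":0,"z":0,"ax":0,"ay":0,"az":0},{"x":0,"y":0,"z":0,"ax":0,"ay":0,"az":0},{"x":0,"y":0,"z":0,"ax":0,"ay":0,"az":0},{"x":0,"y":0,"z":0,"ax":0,"ay":0,"az":0}]'
```

```text
clock: 10.6
position: [548.1, -365.4, 80.8]
ee_rot: [-0.121, 0.993, -0.0, 0.0]
contact_force: [-0.1, -1.6, -2.2]
gripper_width: 13.1
grasp_force: 59.4
```

```bash
python3 -m handwheel '[{"x":0,"y":0,"z":0.015,"ax":0,"ay":0,"az":0},{"x":0,"y":0,"z":0.015,"ax":0,"ay":0,"az":0},{"x":0,"y":0,"z":0.015,"ax":0,"ay":0,"az":0},{"x":0,"y":0,"z":0.015,"ax":0,"ay":0,"az":0},{"x":0,"y":0,"z":0.015,"ax":0,"ay":0,"az":0},{"x":0,"y":0,"z":0,"ax":0,"ay":0,"az":0},{"x":0,"y":0,"z":0,"ax":0,"ay":0,"az":0},{"x":0,"y":0,"z":0,"ax":0,"ay":0,"az":0}]'
```

```text
clock: 11.4
position: [547.9, -365.2, 95.6]
ee_rot: [-0.121, 0.993, 0.0, -0.0]
contact_force: [-0.8, 0.4, -1.5]
gripper_width: 12.9
grasp_force: 59.3
```

```bash
python3 -m handwheel '[{"x":0,"y":0,"z":0.05,"ax":0,"ay":0,"az":0},{"x":0,"y":0,"z":0.05,"ax":0,"ay":0,"az":0},{"x":0,"y":0,"z":0.05,"ax":0,"ay":0,"az":0},{"x":0,"y":0,"z":0.05,"ax":0,"ay":0,"az":0},{"x":0,"y":0,"z":0.05,"ax":0,"ay":0,"az":0},{"x":0,"y":0,"z":0.05,"ax":0,"ay":0,"az":0},{"x":0,"y":0,"z":0,"ax":0,"ay":0,"az":0},{"x":0,"y":0,"z":0,"ax":0,"ay":0,"az":0}]'
python3 - <<'E'
from h import *
grab('wrist','w3');grab('scene','s3')
a=np.hstack([cv2.imread('pics/w3.png')[:,60:460],cv2.imread('pics/s3.png')[100:,130:400].copy() if 0 else cv2.resize(cv2.imread('pics/s3.png')[110:270,130:300],(400,384))]);cv2.imwrite('pics/m3.png',a)
E
```

```text
clock: 12.2
position: [548.0, -365.2, 155.9]
ee_rot: [-0.121, 0.993, 0.0, 0.0]
contact_force: [-0.5, 0.6, -2.2]
gripper_width: 12.8
grasp_force: 59.3
```

View pics/m3.png

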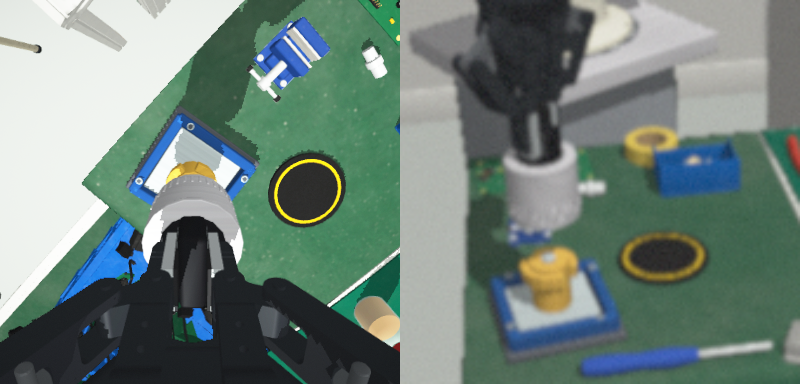

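The right-hand view shows the inner shield seated in its pocket. The cap hangs free and upright in the gripper. I'll move it over the pad and down.

```bash
python3 -m handwheel '[{"x":-0.008,"y":0.103,"z":0,"ax":0,"ay":0,"az":0},{"x":-0.008,"y":0.103,"z":0,"ax":0,"ay":0,"az":0},{"x":-0.008,"y":0.103,"z":0,"ax":0,"ay":0,"az":0},{"x":-0.008,"y":0.103,"z":0,"ax":0,"ay":0,"az":0},{"x":-0.008,"y":0.103,"z":0,"ax":0,"ay":0,"az":0},{"x":-0.008,"y":0.103,"z":0,"ax":0,"ay":0,"az":0},{"x":0,"y":0,"z":0,"ax":0,"ay":0,"az":0},{"x":0,"y":0,"z":0,"ax":0,"ay":0,"az":0}]'
python3 -m handwheel '[{"x":0,"y":0,"z":-0.1,"ax":0,"ay":0,"az":0},{"x":0,"y":0,"z":-0.1,"ax":0,"ay":0,"az":0},{"x":0,"y":0,"z":-0.1,"ax":0,"ay":0,"az":0},{"x":0,"y":0,"z":-0.1,"ax":0,"ay":0,"az":0},{"x":0,"y":0,"z":-0.05,"ax":0,"ay":0,"az":0},{"x":0,"y":0,"z":-0.015,"ax":0,"ay":0,"az":0},{"x":0,"y":0,"z":0,"ax":0,"ay":0,"az":0},{"x":0,"y":0,"z":0,"ax":0,"ay":0,"az":0}]'
```

```text
clock: 13.1
position: [538.4, -241.5, 155.5]
ee_rot: [-0.121, 0.993, -0.0, -0.0]
contact_force: [0.4, 0.3, -2.5]
gripper_width: 12.8
grasp_force: 59.3
clock: 13.9
position: [539.2, -242.1, 63.7]
ee_rot: [-0.121, 0.993, -0.0, 0.001]
contact_force: [-0.1, 0.8, -1.6]
gripper_width: 13.1
grasp_force: 59.3
```

```bash
python3 -m handwheel '[{"x":0,"y":0,"z":-0.005,"ax":0,"ay":0,"az":0},{"x":0,"y":0,"z":-0.005,"ax":0,"ay":0,"az":0},{"x":0,"y":0,"z":-0.005,"ax":0,"ay":0,"az":0},{"x":0,"y":0,"z":-0.005,"ax":0,"ay":0,"az":0},{"x":0,"y":0,"z":0,"ax":0,"ay":0,"az":0},{"x":0,"y":0,"z":0,"ax":0,"ay":0,"az":0},{"x":0,"y":0,"z":0,"ax":0,"ay":0,"az":0},{"x":0,"y":0,"z":0,"ax":0,"ay":0,"az":0}]'
```

```text
clock: 14.7
position: [538.5, -241.7, 58.7]
ee_rot: [-0.121, 0.993, -0.0, 0.0]
contact_force: [0.6, -0.0, -1.9]
gripper_width: 13.0
grasp_force: 59.3
```

```bash
python3 -m handwheel '[{"x":0,"y":0,"z":-0.003,"ax":0,"ay":0,"az":0},{"x":0,"y":0,"z":-0.003,"ax":0,"ay":0,"az":0},{"x":0,"y":0,"z":0,"ax":0,"ay":0,"az":0},{"x":0,"y":0,"z":0,"ax":0,"ay":0,"az":0},{"x":0,"y":0,"z":0,"ax":0,"ay":0,"az":0},{"x":0,"y":0,"z":0,"ax":0,"ay":0,"az":0},{"x":0,"y":0,"z":0,"ax":0,"ay":0,"az":0},{"x":0,"y":0,"z":0,"ax":0,"ay":0,"az":0}]'
```

```text
clock: 15.5
position: [538.4, -241.7, 57.5]
ee_rot: [-0.121, 0.993, -0.0, 0.0]
contact_force: [-0.0, 0.4, -2.0]
gripper_width: 12.9
grasp_force: 59.5
```

```bash
python3 -m handwheel '[{"x":0,"y":0,"z":-0.004,"ax":0,"ay":0,"az":0},{"x":0,"y":0,"z":-0.002,"ax":0,"ay":0,"az":0},{"x":0,"y":0,"z":0,"ax":0,"ay":0,"az":0},{"x":0,"y":0,"z":0,"ax":0,"ay":0,"az":0},{"x":0,"y":0,"z":0,"ax":0,"ay":0,"az":0},{"x":0,"y":0,"z":0,"ax":0,"ay":0,"az":0},{"x":0,"y":0,"z":0,"ax":0,"ay":0,"az":0},{"x":0,"y":0,"z":0,"ax":0,"ay":0,"az":0}]'
```

```text
clock: 16.3
position: [538.5, -241.7, 57.5]
ee_rot: [-0.121, 0.993, -0.0, 0.0]
contact_force: [-2.1, 1.9, 4.9]
gripper_width: 13.1
grasp_force: 60.4
```

Contact with the pad (+4.9 N). Now I'll release and back off straight up.

```bash
python3 -m handwheel '[{"x":0,"y":0,"z":0,"ax":0,"ay":0,"az":0},{"x":0,"y":0,"z":0,"ax":0,"ay":0,"az":0},{"x":0,"y":0,"z":0,"ax":0,"ay":0,"az":0},{"x":0,"y":0,"z":0,"ax":0,"ay":0,"az":0},{"x":0,"y":0,"z":0,"ax":0,"ay":0,"az":0},{"x":0,"y":0,"z":0,"ax":0,"ay":0,"az":0},{"x":0,"y":0,"z":0,"ax":0,"ay":0,"az":0},{"x":0,"y":0,"z":0,"ax":0,"ay":0,"az":0}]' 1
python3 -m handwheel '[{"x":0,"y":0,"z":0.05,"ax":0,"ay":0,"az":0},{"x":0,"y":0,"z":0.1,"ax":0,"ay":0,"az":0},{"x":0,"y":0,"z":0.1,"ax":0,"ay":0,"az":0},{"x":0,"y":0,"z":0.1,"ax":0,"ay":0,"az":0},{"x":0,"y":0,"z":0.1,"ax":0,"ay":0,"az":0},{"x":0,"y":0,"z":0.1,"ax":0,"ay":0,"az":0},{"x":0,"y":0,"z":0,"ax":0,"ay":0,"az":0},{"x":0,"y":0,"z":0,"ax":0,"ay":0,"az":0}]'
python3 - <<'E'
from h import *
grab('wrist','w4');grab('scene','s4')
a=np.hstack([cv2.imread('pics/w4.png')[:,60:460],cv2.resize(cv2.imread('pics/s4.png')[150:290,150:350],(400,384))]);cv2.imwrite('pics/m4.png',a)
E
```

```text
clock: 17.1
position: [538.4, -241.7, 56.3]
ee_rot: [-0.121, 0.993, 0.0, 0.0]
contact_force: [0.2, -0.3, 0.6]
gripper_width: 85.4
grasp_force: 0.0
clock: 17.9
position: [538.4, -241.6, 167.0]
ee_rot: [-0.121, 0.993, -0.0, 0.001]
contact_force: [-0.5, 0.2, -0.8]
gripper_width: 85.5
grasp_force: 0.0
```

View pics/m4.png

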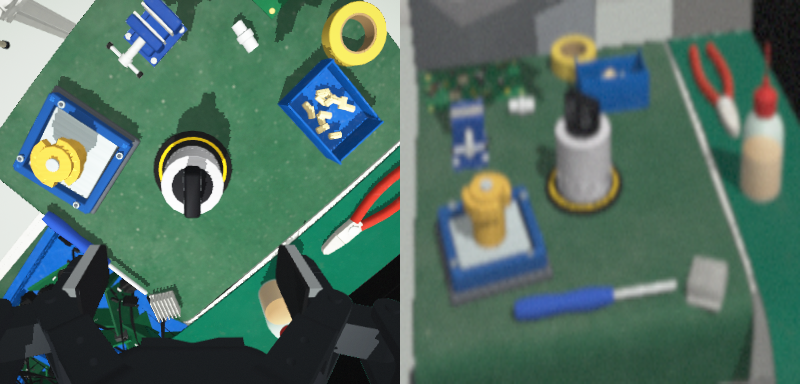

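The cap stands upright and centred on the pad, the inner shield is down in its pocket, and the robot is clear.

```bash
python3 -c "
from bench import arm
print(arm.job_done())"
```

```text
the job is handed in; nothing more can be done
None
```

The job is handed in at about 18 s of the 56 s allowed: the last pictures show the outer shield upright and released on the parking pad and the inner shield down in its pocket; no verdict came back.

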